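# Pin a stacking shelf to the cart and level it

### The arm

A 7-joint arm with a two-finger parallel gripper is mounted at the origin on the work surface. World frame = base frame: x ahead of the robot, y to its left, z up, the work surface at z = 0. Lengths are in m, angles in rad, forces in N, time in s.
With the tool pointing down it reaches from about 0.425 to 0.925 m from the base axis. Payload 6.8 kg.
Tool frame: the origin (TCP) lies on the centre line of the jaws, within the pads' length; the fingertips stand 8 mm ahead of it and the grasp point (between the pads) lies 11 mm behind it (bot.tips_ahead is the distance from the TCP to the fingertips, in m); z points along the fingers, y is the line along which they close (so a half turn about z gives the same grasp; the last joint's range is limited). The gripper opens to 85 mm and grips with 20 to 120 N. Pads are 22 mm wide; open, the fingers measure 114 mm over their backs; the gripper's body (76 mm by 85 mm) begins 54 mm behind the grasp point. The pads swing forward as they close: fully open they stand 13 mm farther back than shut.
Start: joints at [1.229, 0.477, 0.022, 1.555, -0.011, 1.109, -0.083], TCP at [0.156, -0.657, 0.239] pointing down, gripper open.
Joint ranges: [-2.96, 2.96], [-0.34, 2.1], [-1.41, 1.46], [0.24, 2.44], [-1.37, 4.51], [0.17, 1.92], [-2.96, 2.96]. Speed limits (rad/s): [2.39, 2.39, 3.14, 3.14, 3.14, 3.14, 3.14].

### API

Orientations are given as a unit quaternion [w, x, y, z].
In Python, from station import bot gives the robot as it stands.
- The arm moves only by the tool send_rows, never from a script. Its argument "deltas" is text: rows parted by semicolons, each of 4 numbers parted by spaces: the shift along the tool's x, y, z in m, then the turn about the tool's z in degrees. In form: x y z spin; .... A call has 1 to 5 rows; each row is the pose to reach, as a shift and turn from the pose commanded when the call began, along the tool's axes at that moment; what a row does not reach only later rows make up. A row lasts 1/10 s, in which the tool goes at most 50 mm and 8.59 degrees, less where a joint would pass 70% of its speed; a pose out of reach is approached as far as the arm can. A call with a gripper value outside its range is refused whole. "claw" is the opening, from 0 (shut) to 1 (fully open), set as the call begins (left out, the last holds). The fingers move at their own pace and stop on an object; "force" is the grip in N (left out, the last holds). Time passes only in rows, so rows that repeat a pose let the fingers close. It gives the time, the measured TCP pose, the force, the opening and the grip force at its end, in the units of the state.
- bot.get_obs(): the state, without advancing time (a new reading comes with each control period).
- bot.read_camera(name): name is "side" or "top"; returns a dict with "img" (384x512x3 uint8, red, green, blue), "depth" (384x512 float32, m along the optical axis (not along the pixel's ray), 0 where there is no reading), "fx", "fy", "cx", "cy" (pixels), "dist_coeffs" ([k1, k2, p1, p2, k3] as OpenCV has them; the pictures are not rectified), "camera_from_world" (4x4, takes a point from world to camera coordinates). Camera axes: x right, y up, looking along -z (the intrinsics and any distortion apply to the point x, -y, -z); pixel columns grow to the right and rows downward; lengths in m; the calibration is good to about 2 mm. A picture is of the moment at which its call begins.
- bot.hand_in(): hands the job in; it is judged then, once.
Trained networks look in a picture, given as the dict that the camera call returned (one of the last four; its "shot" number tells which), for a name from the list of things; names that differ only in an ending like _2 or _b are one class to them, and where a whole thing is asked for, a point or a joint stands for the part that bears it (a point fixed in the world has none). Each returns a list of dicts, best first, with "confidence" (0 to 1); they miss things now and then, are a little off and sometimes report something else, mostly with a low value. They report only what shows in the picture. A call takes as long as a camera call.
- bot.masks_of(picture, query): "mask" (384x512 bool, what is visible of it).
- bot.landmark_of(picture, query): "xyz" ([x, y, z] in m, in world coordinates, good to about 4 mm: a listed point, or the origin of a listed thing).
The state is a dict: "t": time; "q": joint angles; "joint_vel": joint speeds; "joint_torque": joint torques, N m; "eef_pos": TCP position; "tool_rot": TCP orientation; "contact_force": force on the tool from outside, world axes, zero at the start; "torque": the same for the moment, N m; "gripper_width": opening from 0.0 (shut) to 1.0 (fully open); "grasp_force": force on a finger pad.
Only numpy, scipy, OpenCV 4.12 (cv2) and the standard library are available. Lean on these libraries where they do the work, as an engineer would, in place of code of your own. Each camera call takes 0.05 s, during which the arm holds its last target. There are 200 camera calls.

### The job

First lock the near steel stacking shelf to the cart: take the loose retaining pin out of its stowage ferrule and drop it fully home through the two lug holes. Then stand the spirit level lengthwise on the middle of the shelf and turn the wing of the levelling foot until the bubble sits between the two lines. Finish holding: press the level down on the shelf with a steady, moderate push and keep pressing without letting go, the bubble still centred and everything else on the cart left where it was.

Things in the scene. Friction and masses are not known exactly. Their poses are not given: they have to be found in the camera images.
- pin_head (a point): loose steel retaining pin, upright in its stowage ferrule (tube 24 mm wide, 54 mm tall, on the deck at the right). This point: middle of its cylindrical grip, 24 mm diameter, 22 mm tall. Below it a collar 28 mm wide, 4 mm thick, then a shank 10 mm wide, 50 mm long with a 4 mm tapered tip, which ends 65 mm below this point. z runs up the pin. Lift it 52 mm to clear the ferrule. 110 g
- pin_collar (a point): the pin's axis at the underside of its collar, 15 mm below pin_head; the collar stops on the upper lug when the pin is home
- lug_hole (a point): centre of the hole at the top face of the upper lug (58 mm above the deck), which sticks out of the shelf's right end, hole 65 mm beyond the tray. The lug is a 44 mm square plate 8 mm thick, the hole 13 mm wide, chamfered; an equal lug fixed to the deck lies straight below, its top face 26 mm lower. z up, y outward along the shelf, away from the tray
- shelf_top (a point): middle of the flat top of the galvanised shelf tray, 100 mm above the deck. The tray is 200 mm (x) by 340 mm (y, its length); +y points to the lug end, -y to the levelling foot. Stacking studs 8 mm high stand near its corners. It starts with the foot end 0.7 to 1.4 mm low
- wing (a point): middle of the steel wing (grip bar) on the threaded spindle of the levelling foot, on the shelf's centre line 205 mm from the tray's middle, beyond its -y end. The wing is 54 mm long (own x), 12 mm thick (y), 26 mm high (z); its underside is 17 mm above tray height. It turns about the vertical, does not rise or sink, and stays as left (friction 0.1 N m)
- level_center (a point): aluminium spirit level, 200 mm long (x), 26 mm wide (y), 48 mm high (z), about 0.38 kg, standing upright on the deck at the left with its vial on top. This point is its centre, 24 mm above its flat underside
- vial (a point): middle of the vial, let into the top of the level 45.5 mm above its underside; the yellow-green vial is 66 mm long, its two black lines are 15.7 mm to either side of the middle
- bubble (a joint): how far the pale bubble (24 mm long) stands from the middle of the vial along the level's own x, in m, -0.018 to 0.018; it runs to the higher end, 2.5 mm for each mm per m of slope, and takes about 2 s to come to rest. Between the lines means within 3 mm of zero
- level: the spirit level as a whole; origin under its centre, x along it, z up
- shelf: the shelf to be levelled (tray, two legs, two lugs); it tips on its two plain legs at the lug end. Turning the wing clockwise seen from above raises the foot end, 4 mm a turn, which shifts the bubble of a level lying lengthwise 29 mm a turn (4.6 mm per rad) towards the foot end. About a sixth to a third of a turn is needed. Origin on the deck between the legs
- carabiner: aluminium carabiner, 110 x 60 mm, 14 mm thick, lying on the deck between the robot and the shelf; origin under its centre
- mouthpiece: smoky grey silicone mouthpiece, about 65 x 70 x 32 mm, lying on the tray of the shelf to be levelled, near its far corner on the lug side; origin under its middle
- spray: glass spray bottle with black trigger head, 66 mm diameter, 157 mm tall, standing on the deck at the left, beyond the spirit level; origin under its centre
- wrench: steel open-end wrench, about 170 mm long and under 15 mm thick, lying on the deck at the near left; origin under its middle

How it is judged:
On the way, in this order (a step that is already met when the one before it is completed fails the run):
1. the pin is fully home through both lugs (z of pin_collar in the frame of lug_hole between -0.004 and 0.004 m and horizontal distance between pin_collar and lug_hole below 0.004 m and angle between pin_collar's own z axis and vertical below 0.12 rad), for 0.2 s.
2. the level stands lengthwise on the middle of the shelf (x of level_center in the frame of shelf_top between -0.055 and 0.055 m and y of level_center in the frame of shelf_top between -0.055 and 0.055 m and z of level_center in the frame of shelf_top between 0.018 and 0.03 m and angle between level_center's own z axis and vertical below 0.06 rad and angle between the x axis of level_center and the y axis of shelf_top, either way round below 0.2 rad and contact force between level and shelf above 1.5 N), for 0.2 s.
At the end, for the whole second after the job is handed in: Pin collar on the upper lug (4 mm, upright within 7 deg); level upright on the tray within 55 mm of its middle and 11 deg of lengthwise; bubble within 3 mm of the vial's middle; the fingers press the level so that it bears on the shelf with 7 to 40 N (own weight 4 N), to the end (all of step 1 and all of step 2 and value of joint bubble between -0.003 and 0.003 m and contact force between level and shelf between 7 and 40 N and contact force between the fingers and level above 2 N); the arm keeps its last pose, push and grip.
It fails at once if the carabiner, mouthpiece, spray bottle or wrench is moved more than 30 mm (distance of any of carabiner, mouthpiece, spray, wrench from where it was at the start of the episode above 0.03 m).
It fails at once if the spray bottle is tipped over (angle between spray's own z axis and vertical above 0.4 rad).
It also fails if it takes over 72 s, if anything falls off the work surface, if the arm or the gripper's body presses on something with over 40 N, if the wrist force passes 120 N, or if a joint passes its speed limit or range.

## Working session

There is one attempt and no reset: what is moved stays moved. The work goes in short steps, Python scripts to look and compute and a tool call to move; the robot and the scene stay as the last step left them, time stands still between calls to the robot, and variables do not carry over. Pictures are saved under pics/ and viewed, at most 10 in all, crops included, and the job is handed in when it is done.

Besides the shell and the picture viewer there is one more tool, called after "Emit:" as name(argument=value, ...), one argument or row to a line, values as JSON. send_rows: Moves the arm, as the interface text tells. Its arguments: {"type":"object","properties":{"deltas":{"type":"string"},"claw":{"type":"number"},"force":{"type":"number"}},"required":["deltas"]}

```bash
mkdir -p pics; ls; cat > h.py <<'E'
from station import bot
import numpy as np, cv2
def lm(pic,names):
    for n in names:
        r=bot.landmark_of(pic,n)
        print(n,[(np.round(d["xyz"],4).tolist(),round(d["confidence"],2)) for d in r[:2]])
def save(pic,name,crop=None,scale=1):
    im=pic["img"][...,::-1]
    if crop: im=im[crop[1]:crop[3],crop[0]:crop[2]]
    cv2.imwrite("pics/"+name,cv2.resize(im,None,fx=scale,fy=scale,interpolation=cv2.INTER_CUBIC))
def pts(pic,mask=None):
    K=np.array([[pic["fx"],0,pic["cx"]],[0,pic["fy"],pic["cy"]],[0,0,1]])
    m=(pic["depth"]>0) if mask is None else mask&(pic["depth"]>0)
    v,u=np.nonzero(m); d=pic["depth"][v,u]
    n=cv2.undistortPoints(np.c_[u,v].astype(float)[:,None],K,np.array(pic["dist_coeffs"],float))[:,0]
    c=np.c_[n[:,0]*d,-n[:,1]*d,-d,np.ones(len(d))]
    return (np.linalg.inv(pic["camera_from_world"])@c.T).T[:,:3],u,v
def st():
    o=bot.get_obs()
    for k in ("t","eef_pos","tool_rot","contact_force","torque","gripper_width","grasp_force"): print(k,np.round(o[k],4))
E
python3 - <<'E'
from h import *
st()
N=["pin_head","pin_collar","lug_hole","shelf_top","wing","level_center","vial","level","shelf","carabiner","mouthpiece","spray","wrench"]
a=bot.read_camera("top");b=bot.read_camera("side")
for p in(a,b):
    lm(p,N);print()
im=np.hstack([a["img"],b["img"]])[...,::-1]
cv2.imwrite("pics/a.png",a["img"][...,::-1]);cv2.imwrite("pics/b.png",b["img"][...,::-1])
E
```

```text
pics
t 0.0
eef_pos [ 0.1562 -0.6561  0.2383]
tool_rot [-9.000e-04  9.932e-01  1.167e-01 -2.000e-04]
contact_force [ 0.5086 -0.2904 -0.018 ]
torque [-0.0147 -0.0044  0.0252]
gripper_width 0.9983
grasp_force 0.0
pin_head [([0.4927, -0.3728, 0.0689], 0.59), ([0.5638, -0.2671, 0.0603], 0.5)]
pin_collar [([0.4897, -0.3731, 0.0577], 0.56)]
lug_hole [([0.5663, -0.2629, 0.0608], 0.83)]
shelf_top [([0.6052, -0.0356, 0.105], 0.67)]
wing [([0.6428, 0.1648, 0.1298], 0.41)]
level_center [([0.5058, 0.4182, 0.0252], 0.78)]
vial [([0.5074, 0.4245, 0.0422], 0.78), ([0.323, 0.2024, -0.0002], 0.2)]
level [([0.5073, 0.4255, 0.0065], 0.7)]
shelf [([0.5789, -0.1716, 0.0002], 0.83)]
carabiner [([0.3766, 0.0042, 0.0018], 0.92)]
mouthpiece [([0.6395, -0.1475, 0.0985], 0.69)]
spray [([0.7036, 0.3459, 0.0019], 0.8), ([0.5089, 0.4248, 0.044], 0.72)]
wrench [([0.3261, 0.2044, 0.0035], 0.84)]

pin_head [([0.4901, -0.3717, 0.0687], 0.46)]
pin_collar [([0.4912, -0.3739, 0.0545], 0.6)]
lug_hole [([0.5632, -0.2678, 0.0613], 0.75)]
shelf_top [([0.6025, -0.035, 0.0992], 0.56)]
wing [([0.6421, 0.1662, 0.1315], 0.6), ([0.7018, 0.3447, 0.001], 0.45)]
level_center []
vial [([0.5065, 0.4196, 0.0455], 0.63)]
level [([0.5066, 0.4185, -0.0012], 0.89), ([0.4933, -0.3754, 0.0524], 0.65)]
shelf []
carabiner [([0.3758, 0.009, 0.0005], 0.53)]
mouthpiece [([0.6341, -0.1478, 0.1033], 0.9)]
spray []
wrench []
```

View pics/a.png

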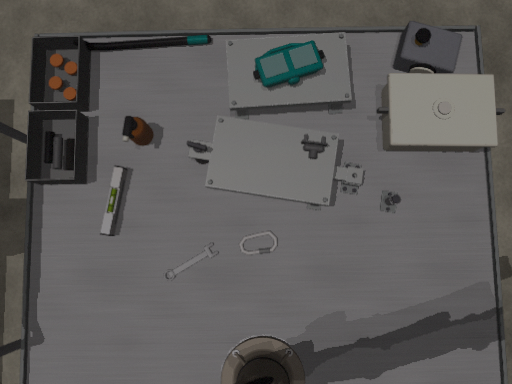

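View pics/b.png

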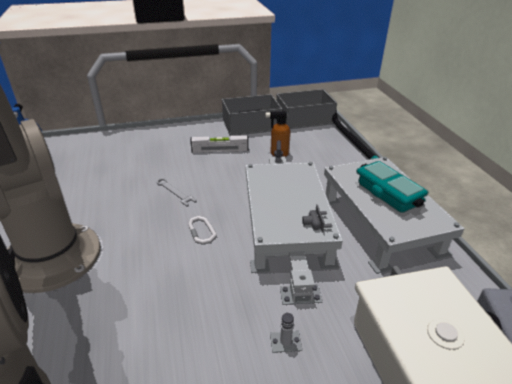

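The top view shows the level at (113,200), the bottle at (138,130), the near shelf centred at (272,160) with its wing at (198,150), the lugs at (350,175), the pin at (392,199), the carabiner at (259,243) and the wrench at (190,262). The side view agrees, with the pin at (287,325), the lugs at (301,290) and the mouthpiece on the tray at (318,218).

```bash
python3 - <<'E'
from h import *
a=bot.read_camera("top");b=bot.read_camera("side")
for nm,p in(("top",a),("side",b)):
    P,u,v=pts(p)
    inv=np.linalg.inv(p["camera_from_world"]);print(nm,"cam",inv[:3,3].round(2))
    def box(c,r,z0,z1):
        m=(abs(P[:,0]-c[0])<r[0])&(abs(P[:,1]-c[1])<r[1])&(P[:,2]>z0)&(P[:,2]<z1);return P[m]
    def rect(n,Q):
        if len(Q)<4: print(n,len(Q));return
        r=cv2.minAreaRect(Q[:,:2].astype(np.float32)); print(n,len(Q),"c",np.round(r[0],4),"s",np.round(r[1],4),"ang",round(r[2],1),"mean",Q.mean(0).round(4),"zmax",Q[:,2].max().round(4))
    rect("pin",box((.492,-.373),(.03,.03),.066,.12))
    rect("lug",box((.566,-.265),(.035,.03),.045,.075))
    rect("tray",box((.605,-.035),(.16,.21),.092,.106))
    rect("wing",box((.643,.165),(.05,.05),.112,.17))
    rect("level",box((.507,.42),(.12,.06),.035,.06))
    rect("mouth",box((.637,-.148),(.06,.06),.108,.16))
    rect("spray",box((.70,.345),(.07,.07),.1,.2))
    rect("pot",box((.65,-.5),(.2,.2),.09,.4))
im=a["img"]
save(a,"c.png",(175,110,415,220),3.3)
E
```

```text
top cam [ 0.37 -0.    1.33]
pin 72 c [ 0.4931 -0.3751] s [0.0228 0.0244] ang 1.5 mean [ 0.4924 -0.3742  0.079 ] zmax 0.0849
lug 290 c [ 0.5642 -0.2622] s [0.0563 0.0443] ang 80.2 mean [ 0.5638 -0.2629  0.0585] zmax 0.0658
tray 8894 c [ 0.65   -0.0429] s [0.3518 0.2944] ang 80.1 mean [ 0.6075 -0.0314  0.0997] zmax 0.106
wing 136 c [0.6386 0.165 ] s [0.0514 0.0244] ang 55.0 mean [0.6366 0.1647 0.1355] zmax 0.1467
level 663 c [0.5047 0.4181] s [0.0289 0.1982] ang 79.6 mean [0.5012 0.4174 0.0456] zmax 0.0551
mouth 342 c [ 0.6342 -0.1595] s [0.0899 0.0646] ang 85.0 mean [ 0.6341 -0.149   0.1212] zmax 0.1353
spray 373 c [0.6871 0.3374] s [0.0373 0.0786] ang 80.0 mean [0.6893 0.34   0.1343] zmax 0.1618
pot 8022 c [ 0.7315 -0.505 ] s [0.35   0.2092] ang 89.2 mean [ 0.7281 -0.5011  0.1219] zmax 0.1385
side cam [ 0.3  -0.85  0.74]
pin 156 c [ 0.4927 -0.3762] s [0.0229 0.0234] ang 71.6 mean [ 0.4919 -0.3787  0.0771] zmax 0.0831
lug 414 c [ 0.5652 -0.2625] s [0.0586 0.0448] ang 80.3 mean [ 0.564  -0.2661  0.0578] zmax 0.0624
tray 6342 c [ 0.6499 -0.0277] s [0.3773 0.2855] ang 80.0 mean [ 0.6033 -0.056   0.0998] zmax 0.106
wing 80 c [0.6384 0.1604] s [0.0515 0.0236] ang 72.1 mean [0.6374 0.1558 0.1325] zmax 0.1458
level 369 c [0.5076 0.4166] s [0.036  0.1995] ang 78.0 mean [0.506  0.4125 0.0445] zmax 0.053
mouth 376 c [ 0.6362 -0.16  ] s [0.0865 0.0662] ang 86.7 mean [ 0.6337 -0.1566  0.1201] zmax 0.1336
spray 320 c [0.6897 0.3359] s [0.0404 0.0752] ang 76.3 mean [0.6931 0.3366 0.1314] zmax 0.16
pot 12895 c [ 0.7333 -0.4679] s [0.2738 0.2082] ang 87.4 mean [ 0.7265 -0.4868  0.1223] zmax 0.1368
```

View pics/c.png

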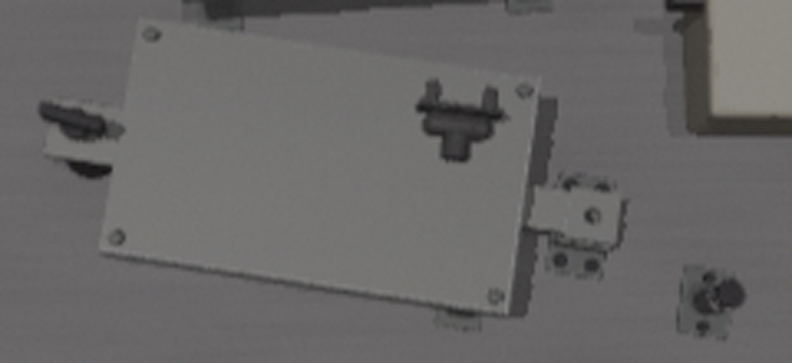

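Emit:
send_rows(
  deltas="0.04 -0.02 0 0; 0.08 -0.04 0 0; 0.12 -0.06 0 0; 0.16 -0.08 0 0; 0.2 -0.1 0 0",
  claw=0.8,
  force=40,
)

```text
t: 2.0
eef_pos: [0.329, -0.5118, 0.2396]
tool_rot: [0.0, 0.993, 0.117, 0.0]
contact_force: [0.6, -0.5, 0.0]
gripper_width: 0.803
grasp_force: 0.0
```

Emit:
send_rows(
  deltas="0.04 -0.02 0 0; 0.08 -0.04 0 0; 0.12 -0.06 0 0; 0.16 -0.08 0 0; 0.19 -0.095 0 0",
)

```text
t: 2.5
eef_pos: [0.4931, -0.3739, 0.2396]
tool_rot: [-0.0, 0.993, 0.118, 0.001]
contact_force: [0.4, -0.3, -0.0]
gripper_width: 0.801
grasp_force: 0.0
```

Emit:
send_rows(
  deltas="0 0 0 -8.5; 0 0 0 -17; 0 0 0 -25.5; 0 0 0 -34; 0 0 0 -42.5",
)

```text
t: 3.0
eef_pos: [0.4906, -0.3767, 0.2394]
tool_rot: [0.0, 0.882, 0.471, -0.0]
contact_force: [-0.3, 0.1, 0.1]
gripper_width: 0.802
grasp_force: 0.0
```

Emit:
send_rows(
  deltas="0 0 0 -8.5; 0 0 0 -17; 0 0 0 -24; 0 0 0 -24",
)

```text
t: 3.4
eef_pos: [0.4905, -0.3768, 0.2393]
tool_rot: [-0.0, 0.766, 0.642, 0.0]
contact_force: [0.1, -0.6, -0.2]
gripper_width: 0.804
grasp_force: 0.0
```

```bash
cat >> h.py <<'E'
from scipy.spatial.transform import Rotation as R
def goto(xyz,yaw):
    """deltas in tool axes from the measured pose to world xyz and tool-x yaw (deg)"""
    o=bot.get_obs(); w,x,y,z=o["tool_rot"]; M=R.from_quat([x,y,z,w]).as_matrix()
    d=M.T@(np.array(xyz)-o["eef_pos"]); psi=np.degrees(np.arctan2(M[1,0],M[0,0]))
    print("now",np.round(o["eef_pos"],4),"yaw",psi.round(1),"-> d",d.round(4),"spin",round((psi-yaw+180)%360-180,1),"tilt",np.degrees(np.arccos(-M[2,2])).round(2),"F",np.round(o["contact_force"],1),"t",o["t"],"w",round(float(o["gripper_width"]),3),"g",round(float(o["grasp_force"]),1))
def ray(p,u,v,z):
    K=np.array([[p["fx"],0,p["cx"]],[0,p["fy"],p["cy"]],[0,0,1]])
    n=cv2.undistortPoints(np.array([[[u,v]]],float),K,np.array(p["dist_coeffs"],float))[0,0]
    i=np.linalg.inv(p["camera_from_world"]); c=i[:3,3]; d=i[:3,:3]@[n[0],-n[1],-1]
    return c+d*(z-c[2])/d[2]
def proj(p,X):
    K=np.array([[p["fx"],0,p["cx"]],[0,p["fy"],p["cy"]],[0,0,1]])
    c=p["camera_from_world"]@np.append(X,1)
    q=np.array([c[0],-c[1],-c[2]])
    return cv2.projectPoints(q[None],np.zeros(3),np.zeros(3),K,np.array(p["dist_coeffs"],float))[0].ravel()
def dark(p,X,r=5):
    """sub-pixel centre of the dark hole near world point X"""
    u,v=proj(p,X).round().astype(int); g=p["img"].mean(2)[v-r:v+r+1,u-r:u+r+1]
    w=np.clip(np.percentile(g,60)-g-15,0,None); yy,xx=np.mgrid[-r:r+1,-r:r+1]
    return u+(w*xx).sum()/w.sum(), v+(w*yy).sum()/w.sum(), g.round().astype(int)
E
python3 - <<'E'
from h import *
goto((.493,-.3755,.074),80)
b=bot.read_camera("side");a=bot.read_camera("top")
for p,c in((a,"t"),(b,"s")):
    u,v,g=dark(p,(.5645,-.2655,.058)); print(c,u,v,ray(p,u,v,.058).round(4)); print(g)
    P,uu,vv=pts(p)
    for nm,c0,r,z0,z1 in (("level",(.507,.42),.12,.038,.055),("wing",(.64,.165),.04,.132,.15)):
        m=(abs(P[:,0]-c0[0])<r)&(abs(P[:,1]-c0[1])<.06)&(P[:,2]>z0)&(P[:,2]<z1); Q=P[m][:,:2]
        if len(Q)<5: continue
        l,e=np.linalg.eigh(np.cov(Q.T)); d=e[:,1]; print(nm,len(Q),Q.mean(0).round(4),"axis",np.degrees(np.arctan2(d[1],d[0]))%180, np.ptp(Q@d), np.ptp(Q@e[:,0]))
E
```

```text
now [ 0.4905 -0.3768  0.2393] yaw 79.9 -> d [0.0017 0.0023 0.1653] spin -0.1 tilt 0.01 F [ 0.1 -0.6 -0.2] t 3.4 w 0.804 g 0.0
t 353.59236111111113 174.94791666666666 [ 0.5622 -0.2661  0.058 ]
[[114 116 114 114 114 115 114 115 115 114 115]
 [114 115 114 114 115 114 114 115 114 114 115]
 [114 114 114 115 115 115 115 115 114 115 114]
 [113 115 115 114 114 109 102 106 112 116 113]
 [116 116 114 115 102  84  73  80 100 115 115]
 [115 117 113 109  76  50  79  85  83 110 114]
 [114 115 115 111  65  49  82  97  82 106 115]
 [116 115 114 115  77  49  61  93  87 108 114]
 [116 116 116 114 104  87  71  97  97 111 113]
 [115 115 115 114 116 112 104 108 109 115 114]
 [117 116 114 115 114 116 114 115 114 115 115]]
level 621 [0.5006 0.4176] axis 169.84199912984312 0.19721392964590106 0.029950840955028757
wing 95 [0.638 0.165] axis 73.17149665897384 0.051110861700351784 0.012716331065396047
s 302.1521927920104 277.29049066435084 [ 0.564  -0.2676  0.058 ]
[[196 196 196 196 195 196 197 196 195 195 196]
 [196 195 195 197 195 196 195 196 196 194 196]
 [196 197 193 192 190 186 188 190 193 196 196]
 [195 193 183 172 162 155 157 168 185 195 196]
 [196 188 162 134 118 117 117 134 167 190 195]
 [196 185 150 112  99  99 100 108 144 182 194]
 [196 190 165 123 100  97  98 106 137 182 196]
 [197 195 186 160 131 122 127 140 165 189 196]
 [196 197 196 190 182 173 179 184 191 195 197]
 [196 197 197 197 196 194 195 196 197 196 195]
 [196 197 197 197 196 196 197 196 195 197 197]]
level 321 [0.5072 0.4132] axis 169.12234839246457 0.20036660048879001 0.03589305601114934
```

Emit:
send_rows(
  deltas="0.002 0.002 0.04 0; 0.002 0.002 0.08 0; 0.002 0.002 0.12 0; 0.002 0.002 0.15 0; 0.002 0.002 0.165 0",
)

```text
t: 4.0
eef_pos: [0.4915, -0.3741, 0.0714]
tool_rot: [-0.002, 0.767, 0.641, -0.001]
contact_force: [-1.3, -0.7, -0.4]
gripper_width: 0.799
grasp_force: 0.0
```

Emit:
send_rows(
  deltas="0 0 0 0; 0 0 0 0; 0 0 0 0; 0 0 0 0; 0 0 0 0",
  claw=0.1,
)

```text
t: 4.5
eef_pos: [0.4938, -0.3758, 0.0764]
tool_rot: [0.001, 0.767, 0.642, 0.0]
contact_force: [-1.2, 0.9, 6.7]
gripper_width: 0.262
grasp_force: 39.1
```

Emit:
send_rows(
  deltas="0 0 0 0; 0 0 -0.02 0; 0 0 -0.05 0; 0 0 -0.08 0; 0 0 -0.08 0",
)

```text
t: 5.0
eef_pos: [0.4958, -0.3766, 0.1597]
tool_rot: [0.005, 0.767, 0.642, 0.001]
contact_force: [-0.5, 0.1, -1.3]
gripper_width: 0.256
grasp_force: 39.7
```

```bash
python3 - <<'E'
from h import *
goto((.563,-.267,.155),80)
b=bot.read_camera("side")
lm(b,["pin_head","pin_collar","lug_hole"])
save(b,"d.png",(220,200,380,340),4)
E
```

```text
now [ 0.4958 -0.3766  0.1597] yaw 79.9 -> d [0.1198 0.0468 0.0047] spin -0.1 tilt 0.54 F [-0.5  0.1 -1.3] t 5.0 w 0.256 g 39.7
pin_head [([0.4934, -0.3772, 0.1533], 0.61), ([0.5045, 0.4163, 0.002], 0.61)]
pin_collar [([0.4949, -0.376, 0.1395], 0.86)]
lug_hole [([0.5634, -0.2689, 0.0595], 0.85)]
```

View pics/d.png

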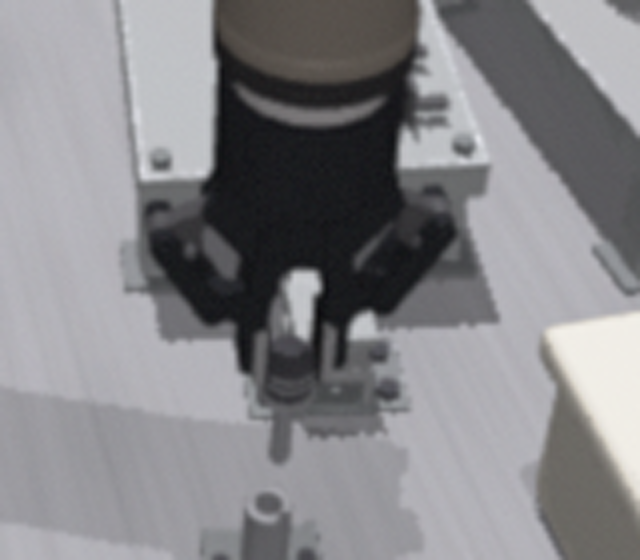

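The pin is gripped and clear of the ferrule; its tip is at about (290,314). The ferrule mouth is at (287,325).

Emit:
send_rows(
  deltas="0.03 0.012 0 0; 0.065 0.026 0 0; 0.1 0.04 0 0; 0.12 0.0465 0 0; 0.12 0.0465 0 0",
)

```text
t: 5.7
eef_pos: [0.5613, -0.2598, 0.1531]
tool_rot: [-0.001, 0.764, 0.645, 0.001]
contact_force: [-0.6, -0.2, -1.4]
gripper_width: 0.257
grasp_force: 39.7
```

Emit:
send_rows(
  deltas="0 0 0 0; 0 0 0 0",
)

```text
t: 5.9
eef_pos: [0.5585, -0.2665, 0.1535]
tool_rot: [-0.0, 0.767, 0.641, -0.001]
contact_force: [-0.3, -0.4, -0.9]
gripper_width: 0.254
grasp_force: 39.7
```

```bash
python3 - <<'E'
from h import *
goto((.563,-.267,.145),80)
b=bot.read_camera("side")
X=bot.get_obs()["eef_pos"]
for dz in(-.02,-.072): print("vertical pred",dz,proj(b,X+[0,0,dz]).round(1))
lm(b,["pin_head","pin_collar","lug_hole"])
print("hole px",proj(b,(.5635,-.267,.058)))
save(b,"e.png",(262,215,342,315),6)
E
```

```text
now [ 0.5585 -0.2665  0.1535] yaw 79.8 -> d [0.0003 0.0045 0.0085] spin -0.2 tilt 0.1 F [-0.3 -0.4 -0.9] t 5.9 w 0.254 g 39.7
vertical pred -0.02 [302.3 252.4]
vertical pred -0.072 [300.5 269.9]
pin_head [([0.5566, -0.2666, 0.147], 0.68), ([0.7043, 0.3435, 0.0002], 0.6)]
pin_collar [([0.5582, -0.2681, 0.1307], 0.76), ([0.6398, 0.1667, 0.1333], 0.35)]
lug_hole [([0.5653, -0.2655, 0.0597], 0.67)]
hole px [301.86157062 277.12677993]
```

View pics/e.png

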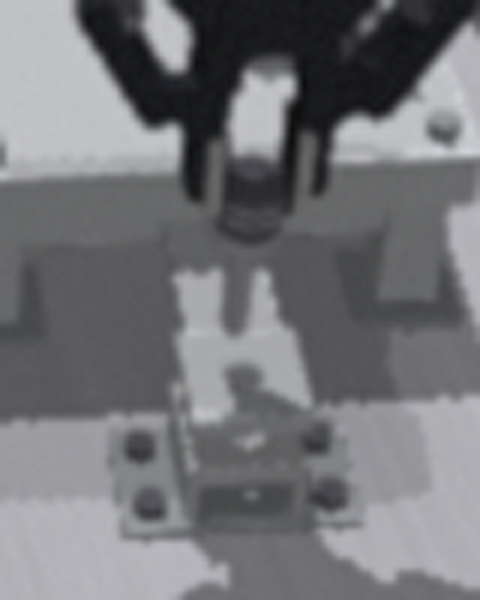

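The pin hangs over the lug upright, its tip at about (301.3,270.5), with the hole at (302.5,277.5).

```bash
python3 - <<'E'
from h import *
b=bot.read_camera("side"); X=bot.get_obs()["eef_pos"]; print(X)
g=b["img"].mean(2)
print(g[254:280,294:311].round().astype(int))
for d in(-.03,-.04,-.05,-.06,-.072): print(d,proj(b,X+[0,0,d]).round(2))
print("tip",ray(b,301.3,270.3,X[2]-.072).round(4))
E
```

```text
[ 0.55927268 -0.26597287  0.15423583]
[[ 96  97  96  92  92  84  72  62  58  57  54  57  64  75  86  89  88]
 [ 96  97  96  94  94  94  93  89  82  80  78  81  89  92  91  87  88]
 [ 96  96  97  96  96  96  94  96  97  97  95  98  96  93  87  86  87]
 [ 96  96  93  94  94  95  89  92  97  97  97 103  93  88  86  88  88]
 [ 96  95  94  99  97  94  87  92  96  96  95  95  89  86  86  86  88]
 [101  97 103 115 115 100  89  93  97  96 102 113 102  90  86  87  87]
 [129 120 131 154 151 118  93  95  97 101 123 150 140 100  86  86  87]
 [164 161 163 169 164 136 100  94  97 106 136 168 166 114  86  86  88]
 [171 171 170 171 165 137 101  93  97 110 145 168 166 114  88  86  88]
 [171 171 170 170 161 127  97  94  97 110 143 166 161 116  90  85  86]
 [171 170 169 171 159 118  95  95  96 110 146 165 165 140 100  86  87]
 [170 171 170 171 157 115  92  95  98 118 158 168 173 165 113  85  86]
 [170 169 170 170 157 109  93  95 100 124 162 171 172 164 113  86  86]
 [171 170 170 170 156 109  91  95 101 125 161 171 169 158 118  89  86]
 [172 170 170 171 158 115  95  95 103 130 162 170 169 164 139 105  9
[... 225 characters left out ...]
 168 170 170 170 170 169 170 169 170 169 169 169 169 170 164]
 [169 169 169 169 169 170 169 170 169 170 169 169 168 169 169 168 165]
 [170 169 171 169 169 169 165 164 162 164 168 169 170 170 169 169 169]
 [171 169 170 171 168 159 149 144 141 140 150 161 169 169 169 171 169]
 [170 171 170 169 164 142 122 113 109 111 123 146 165 170 169 170 169]
 [171 170 170 169 161 132 105  98  99  99 102 129 158 170 170 169 170]
 [171 171 169 169 165 143 107  95  96  96 102 123 158 169 169 169 169]
 [168 170 170 170 170 155 110  93  93  97 108 131 153 161 168 171 171]]
-0.03 [302.13 255.36]
-0.04 [301.77 258.78]
-0.05 [301.43 262.14]
-0.06 [301.08 265.46]
-0.072 [300.68 269.39]
tip [ 0.5597 -0.2688  0.0822]
```

Emit:
send_rows(
  deltas="0 0.0045 0 0; 0 0.0045 0.01 0; 0 0.0045 0.02 0; 0 0.0045 0.03 0; 0 0.0045 0.036 0",
)

```text
t: 6.65
eef_pos: [0.5636, -0.2657, 0.1167]
tool_rot: [-0.001, 0.767, 0.642, -0.0]
contact_force: [-0.3, -0.3, -0.1]
gripper_width: 0.258
grasp_force: 39.7
```

Emit:
send_rows(
  deltas="0 0 0 0; 0 0 0 0",
)

```text
t: 6.85
eef_pos: [0.564, -0.2658, 0.118]
tool_rot: [-0.0, 0.767, 0.642, -0.0]
contact_force: [-0.5, 0.0, -1.2]
gripper_width: 0.256
grasp_force: 39.7
```

Emit:
send_rows(
  deltas="0 0 0.008 0; 0 0 0.016 0; 0 0 0.024 0; 0 0 0.032 0; 0 0 0.037 0",
)

```text
t: 7.35
eef_pos: [0.5638, -0.2659, 0.0805]
tool_rot: [-0.0, 0.767, 0.642, -0.0]
contact_force: [-10.4, 1.8, 37.2]
gripper_width: 0.258
grasp_force: 43.4
```

Emit:
send_rows(
  deltas="0 0 0 0; 0 0 0 0",
)

```text
t: 7.55
eef_pos: [0.5639, -0.2659, 0.081]
tool_rot: [-0.0, 0.767, 0.642, -0.0]
contact_force: [-0.7, -1.1, -0.8]
gripper_width: 0.257
grasp_force: 39.7
```

```bash
python3 - <<'E'
from h import *
goto((.564,-.267,.0805),80)
b=bot.read_camera("side")
lm(b,["pin_head","pin_collar","lug_hole"])
save(b,"f.png",(262,215,342,315),6)
E
```

```text
now [ 0.5639 -0.2659  0.081 ] yaw 79.9 -> d [-0.0011  0.0003  0.0005] spin -0.1 tilt 0.04 F [-0.7 -1.1 -0.8] t 7.55 w 0.257 g 39.7
pin_head [([0.5635, -0.2619, 0.0743], 0.54)]
pin_collar [([0.5614, -0.265, 0.0573], 0.66)]
lug_hole [([0.5649, -0.2673, 0.0607], 0.73)]
```

View pics/f.png

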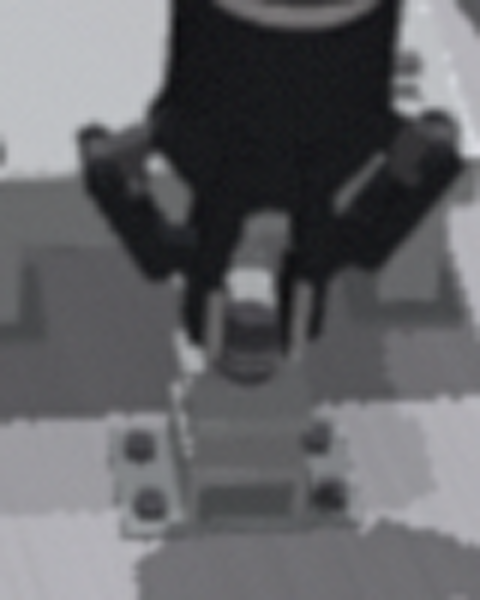

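```bash
python3 - <<'E'
from h import *
b=bot.read_camera("side")
d=np.array([-.4,-.916,0])*.014
for z in(.058,.062,.066,.070): print(z,((proj(b,np.array([.564,-.2665,z])+d)-[262,215])*6).round(1))
print("plate front", ((proj(b,np.array([.564,-.2665,.058])+np.array([-.172,-.985,0])*.022)-[262,215])*6).round(1),"back",((proj(b,np.array([.564,-.2665,.058])-np.array([-.172,-.985,0])*.022)-[262,215])*6).round(1))
print(b["img"].mean(2)[266:292,296:309].round().astype(int))
E
```

```text
0.058 [237.4 400.3]
0.062 [238.3 392.7]
0.066 [239.1 385. ]
0.07 [239.9 377.4]
plate front [250.6 417.5] back [229.8 327.2]
[[ 57  91  94  72  67  74  76  74  75  80  93 102  59]
 [ 59  93  94  69  60  71  76  75  75  75  74  71  46]
 [ 61  95  96  60  45  54  69  69  70  71  69  65  44]
 [ 66  97  93  58  42  45  50  53  49  52  53  49  41]
 [ 70  98  93  57  40  43  43  44  45  44  42  43  41]
 [ 74  98  93  56  41  43  43  44  46  46  45  47  44]
 [ 80  98  89  55  46  50  46  47  47  50  50  56  57]
 [ 99  95  83  56  62  62  59  58  57  59  62  67  72]
 [110  91  75  59  65  72  73  73  71  74  74  78  89]
 [110  79  67  65  68  66  68  70  70  69  67  76  88]
 [102  82  70  59  61  69  73  74  72  74  67  72  85]
 [ 93  89  82  68  56  57  56  61  60  57  62  74  88]
 [ 92  91  90  84  72  62  59  60  57  63  75  85  92]
 [ 95  94  94  93  91  90  85  81  84  88  92  94  94]
 [ 96  94  97  95  98  98  97  94  96  96  95  96  94]
 [ 94  95  96  95  96  95  98  94  94  96  94  95  94]
 [ 94  95  95  95  94  95  94  95  95  96  94  95  95]
 [ 95  96  96  95  95  95  95  94  96  95  96  95  96]
 [ 99  99 100  98  96  96  97  97  98  96  97  96  97]
 [109 108 108 106 102 102 103 101 101 101 102 103 102]
 [107 106 107 106 103 103 102 101 103 102 103 104 103]
 [104 103 102 103 102 101 100  98  99 100  99 100  99]
 [ 97  97  97  98  96  95  93  94  96  96  97  97  95]
 [ 96  94  97  96  96  96  93  94  96  95  95  96  96]
 [ 96  95  95  95  96  93  97  93  96  95  95  96  94]
 [ 94  96  95  95  96  96  96  95  94  95  95  96  95]]
```

Emit:
send_rows(
  deltas="0 0 0.002 0; 0 0 0.004 0; 0 0 0.006 0; 0 0 0.007 0; 0 0 0.007 0",
)

```text
t: 8.3
eef_pos: [0.5643, -0.2661, 0.0802]
tool_rot: [0.001, 0.767, 0.642, -0.001]
contact_force: [-19.0, 4.6, 47.5]
gripper_width: 0.259
grasp_force: 44.6
```

```bash
python3 - <<'E'
from h import *
goto((.564,-.267,.0805),80)
b=bot.read_camera("side")
lm(b,["pin_head","pin_collar","lug_hole"])
print(b["img"].mean(2)[274:288,296:309].round().astype(int))
E
```

```text
now [ 0.5643 -0.2661  0.0802] yaw 79.9 -> d [-0.0009 -0.0001 -0.0003] spin -0.1 tilt 0.14 F [-19.    4.6  47.5] t 8.3 w 0.259 g 44.6
pin_head [([0.5615, -0.2628, 0.0744], 0.51)]
pin_collar [([0.5629, -0.2701, 0.0594], 0.42)]
lug_hole [([0.5647, -0.2683, 0.0595], 0.92)]
[[107  93  87  62  68  75  73  69  68  66  70  68  67]
 [110  84  74  60  64  68  71  72  73  70  68  69  77]
 [107  86  71  57  63  71  73  70  71  72  73  71  81]
 [ 95  90  81  66  55  57  61  58  63  61  62  74  88]
 [ 94  92  89  84  72  60  58  57  57  63  73  85  93]
 [ 94  93  92  92  91  88  81  78  77  85  89  93  93]
 [ 96  96  95  94  96  97  95  93  93  97  94  92  93]
 [ 94  96  96  94  96  94  96  95  93  93  95  94  95]
 [ 96  95  96  94  95  94  96  94  96  94  95  95  95]
 [ 96  95  94  95  95  94  96  94  95  95  96  95  97]
 [ 99 100  99  98  99  97  98  95  97  96  97  97  96]
 [109 108 109 109 106 103 104 103 102 102 102 103 102]
 [108 105 106 108 106 105 104 103 102 103 103 103 102]
 [103 103 104 104 101 100  99 100  99  99  99 100  98]]
```

Force and kinematics agree that the collar is on the lug: the grasp offset of 22.4 mm puts it at 57.8 mm. I'll release the pin and retreat.

Emit:
send_rows(
  deltas="0 0 -0.006 0; 0 0 -0.006 0",
)

```text
t: 8.7
eef_pos: [0.5647, -0.2663, 0.0816]
tool_rot: [0.001, 0.767, 0.642, 0.0]
contact_force: [-1.3, -1.8, 0.4]
gripper_width: 0.258
grasp_force: 39.8
```

Emit:
send_rows(
  deltas="0 0 0 0; 0 0 0 0; 0 0 0 0; 0 0 -0.03 0; 0 0 -0.08 0",
  claw=0.6,
)

```text
t: 9.2
eef_pos: [0.5618, -0.2647, 0.1573]
tool_rot: [-0.004, 0.766, 0.642, -0.002]
contact_force: [1.0, -0.2, 0.4]
gripper_width: 0.601
grasp_force: 0.0
```

Emit:
send_rows(
  deltas="0 0 -0.05 0; 0 0 -0.1 0; 0 0 -0.14 0; 0 0 -0.14 0",
)

```text
t: 9.6
eef_pos: [0.5675, -0.2663, 0.3071]
tool_rot: [0.005, 0.767, 0.642, 0.003]
contact_force: [0.9, -0.7, -0.1]
gripper_width: 0.599
grasp_force: 0.0
```

```bash
python3 - <<'E'
from h import *
goto((.506,.4175,.15),169.5)
b=bot.read_camera("side")
lm(b,["pin_head","pin_collar","lug_hole"])
save(b,"g.png",(262,215,342,315),6)
E
```

```text
now [ 0.5675 -0.2663  0.3071] yaw 79.9 -> d [ 0.6627 -0.1821  0.1537] spin -89.6 tilt 0.65 F [ 0.9 -0.7 -0.1] t 9.6 w 0.599 g 0.0
pin_head [([0.5627, -0.2635, 0.0728], 0.74)]
pin_collar [([0.5645, -0.267, 0.0584], 0.46)]
lug_hole [([0.5662, -0.2675, 0.0589], 0.78), ([0.6337, -0.1481, 0.103], 0.49)]
```

View pics/g.png

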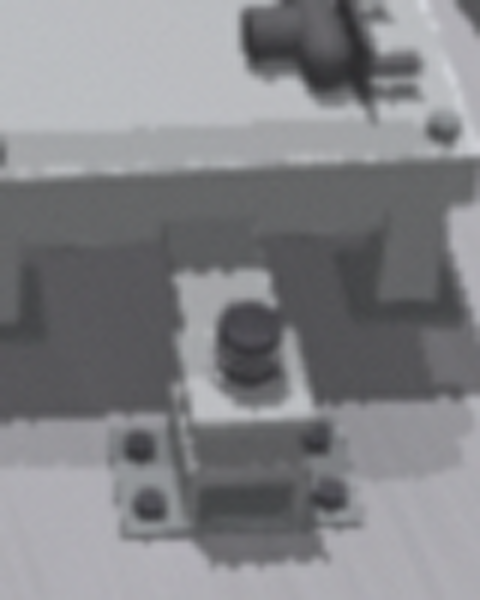

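The pin is home, with its head at about (303,272) in the full image and the collar flush on the lit lug plate. Next is the level.

Emit:
send_rows(
  deltas="0.045 -0.012 0 0; 0.09 -0.024 0 0; 0.135 -0.036 0 0; 0.18 -0.048 0 0; 0.22 -0.06 0 0",
)

```text
t: 10.3
eef_pos: [0.5424, -0.0363, 0.2984]
tool_rot: [-0.001, 0.766, 0.643, -0.001]
contact_force: [0.8, 0.4, 0.4]
gripper_width: 0.602
grasp_force: 0.0
```

Emit:
send_rows(
  deltas="0.045 -0.012 0 0; 0.09 -0.024 0 0; 0.135 -0.036 0 0; 0.18 -0.048 0 0; 0.22 -0.06 0 0",
)

```text
t: 10.8
eef_pos: [0.5219, 0.1904, 0.2984]
tool_rot: [-0.001, 0.766, 0.642, -0.001]
contact_force: [1.3, -0.0, 0.5]
gripper_width: 0.602
grasp_force: 0.0
```

Emit:
send_rows(
  deltas="0.045 -0.012 0 0; 0.09 -0.024 0 0; 0.135 -0.036 0 0; 0.18 -0.048 0 0; 0.22 -0.06 0 0",
)

```text
t: 11.3
eef_pos: [0.5016, 0.4173, 0.2978]
tool_rot: [-0.0, 0.766, 0.642, -0.002]
contact_force: [1.0, -1.3, 0.2]
gripper_width: 0.602
grasp_force: 0.0
```

Emit:
send_rows(
  deltas="0 0 0 -8.5; 0 0 0 -17; 0 0 0 -25.5; 0 0 0 -34; 0 0 0 -42.5",
)

```text
t: 11.8
eef_pos: [0.5022, 0.415, 0.2978]
tool_rot: [-0.001, 0.479, 0.878, -0.002]
contact_force: [0.2, 0.0, -0.0]
gripper_width: 0.602
grasp_force: 0.0
```

Emit:
send_rows(
  deltas="0 0 0.02 -8.5; 0 0 0.05 -17; 0 0 0.08 -25.5; 0 0 0.11 -34; 0 0 0.13 -42.5",
)

```text
t: 12.3
eef_pos: [0.5012, 0.414, 0.1658]
tool_rot: [-0.002, 0.128, 0.992, -0.002]
contact_force: [0.0, -1.0, 0.6]
gripper_width: 0.601
grasp_force: 0.0
```

Emit:
send_rows(
  deltas="0 0 0 -4.6; 0 0 0 -4.6; 0 0 0 -4.6",
)

```text
t: 12.6
eef_pos: [0.5023, 0.4154, 0.1693]
tool_rot: [-0.001, 0.093, 0.996, -0.0]
contact_force: [-0.0, 0.9, 0.2]
gripper_width: 0.6
grasp_force: 0.0
```

```bash
python3 - <<'E'
from h import *
goto((.506,.4175,.04),169.5); print(bot.get_obs()["q"])
E
```

```text
now [0.5023 0.4154 0.1693] yaw 169.4 -> d [-0.0034  0.0028  0.1293] spin -0.1 tilt 0.1 F [-0.   0.9  0.2] t 12.6 w 0.6 g 0.0
[-0.16886845  0.68347076 -0.91849585  1.63179705  0.58766883  1.12735123
  0.14445193]
```

Emit:
send_rows(
  deltas="-0.0035 0.0025 0.03 0; -0.0035 0.0025 0.07 0; -0.0035 0.0025 0.105 0; -0.0035 0.0025 0.13 0; -0.0035 0.0025 0.14 0",
)

```text
t: 13.1
eef_pos: [0.5057, 0.4162, 0.0277]
tool_rot: [-0.001, 0.092, 0.996, -0.001]
contact_force: [0.2, -0.8, 0.6]
gripper_width: 0.6
grasp_force: 0.0
```

Emit:
send_rows(
  deltas="0 0 0 0; 0 0 0 0; 0 0 0 0; 0 0 0 0; 0 0 0 0",
  claw=0.1,
  force=40,
)

```text
t: 13.6
eef_pos: [0.5072, 0.418, 0.0317]
tool_rot: [0.001, 0.092, 0.996, 0.001]
contact_force: [-0.4, -0.3, 4.1]
gripper_width: 0.294
grasp_force: 46.4
```

Emit:
send_rows(
  deltas="0 0 -0.02 0; 0 0 -0.07 0; 0 0 -0.12 0; 0 0 -0.17 0; 0 0 -0.2 0",
)

```text
t: 14.1
eef_pos: [0.5068, 0.4185, 0.236]
tool_rot: [0.002, 0.091, 0.996, 0.002]
contact_force: [0.1, 1.3, -2.9]
gripper_width: 0.294
grasp_force: 45.6
```

Emit:
send_rows(
  deltas="0 0 0 0; 0 0 0 0",
)

```text
t: 14.3
eef_pos: [0.5066, 0.4169, 0.2309]
tool_rot: [0.001, 0.092, 0.996, -0.0]
contact_force: [-0.1, -0.9, -3.7]
gripper_width: 0.294
grasp_force: 45.5
```

```bash
python3 - <<'E'
from h import *
S=np.array([.6035,-.0345]);u=np.array([.174,.985]);xs=np.array([-.985,.174])
T=S+.025*u+.012*xs; print(T)
goto((*T,.2),80)
b=bot.read_camera("side");lm(b,["level_center","vial","shelf_top"])
a=bot.read_camera("top");lm(a,["shelf_top"])
o=bot.get_obs();x,u2,v2=pts(b);e=o["eef_pos"]
save(b,"h.png",(150,60,300,170),5)
E
```

```text
[ 0.59603  -0.007787]
now [0.5066 0.4169 0.2309] yaw 169.5 -> d [-0.1654 -0.4013  0.0312] spin 89.5 tilt 0.06 F [-0.1 -0.9 -3.7] t 14.3 w 0.294 g 45.5
level_center [([0.5062, 0.4136, 0.2283], 0.58)]
vial [([0.5077, 0.4179, 0.2463], 0.67)]
shelf_top [([0.604, -0.0375, 0.1025], 0.98)]
shelf_top [([0.6059, -0.0347, 0.1033], 0.61)]
```

View pics/h.png

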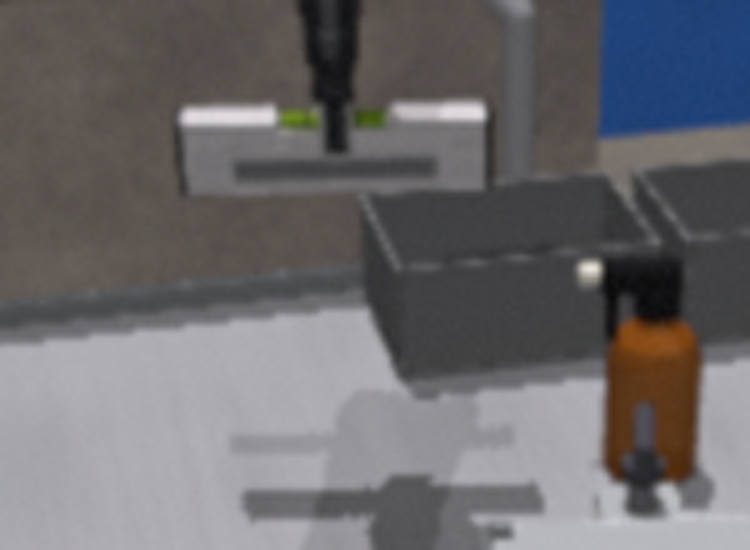

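The level is held at its middle, upright and horizontal, spanning (186–248, 81–98) and well clear of the bottle.

Emit:
send_rows(
  deltas="-0.015 -0.037 0 0; -0.032 -0.078 0 0; -0.049 -0.119 0 0; -0.066 -0.16 0 0; -0.083 -0.201 0 0",
)

```text
t: 15.1
eef_pos: [0.5516, 0.2028, 0.2297]
tool_rot: [-0.0, 0.091, 0.996, -0.0]
contact_force: [0.6, 0.6, -3.4]
gripper_width: 0.298
grasp_force: 45.4
```

Emit:
send_rows(
  deltas="-0.017 -0.041 0 0; -0.034 -0.082 0 0; -0.051 -0.123 0 0; -0.068 -0.164 0 0; -0.082 -0.2 0 0",
)

```text
t: 15.6
eef_pos: [0.5959, -0.0098, 0.2296]
tool_rot: [-0.0, 0.092, 0.996, -0.0]
contact_force: [0.5, 0.2, -2.7]
gripper_width: 0.294
grasp_force: 45.4
```

Emit:
send_rows(
  deltas="0 0 0 8.5; 0 0 0 17; 0 0 0 25.5; 0 0 0 34; 0 0 0 42.5",
)

```text
t: 16.1
eef_pos: [0.5954, -0.0069, 0.2296]
tool_rot: [-0.001, 0.449, 0.894, -0.0]
contact_force: [-0.2, 0.1, -3.4]
gripper_width: 0.294
grasp_force: 45.4
```

Emit:
send_rows(
  deltas="0 0 0 8.5; 0 0 0 17; 0 0 0 25.5; 0 0 0 34; 0 0 0 42.5",
)

```text
t: 16.6
eef_pos: [0.5954, -0.0067, 0.2296]
tool_rot: [-0.001, 0.742, 0.67, -0.0]
contact_force: [0.0, -0.3, -3.7]
gripper_width: 0.295
grasp_force: 45.4
```

Emit:
send_rows(
  deltas="0 0 0 4.5; 0 0 0 4.5; 0 0 0 4.5",
)

```text
t: 16.9
eef_pos: [0.5956, -0.0067, 0.2298]
tool_rot: [-0.0, 0.765, 0.644, -0.0]
contact_force: [-0.1, -0.2, -3.6]
gripper_width: 0.292
grasp_force: 45.4
```

```bash
python3 - <<'E'
from h import *
goto((.596,-.008,.132),80); print(bot.get_obs()["q"])
E
```

```text
now [ 0.5956 -0.0067  0.2298] yaw 80.2 -> d [-0.0012  0.0007  0.0978] spin 0.2 tilt 0.05 F [-0.1 -0.2 -3.6] t 16.9 w 0.292 g 45.4
[ 0.39067139  0.42853613 -0.63463142  1.72759521  0.28284001  1.07934096
 -0.50764121]
```

Emit:
send_rows(
  deltas="0 0 0.03 0; 0 0 0.06 0; 0 0 0.08 0; 0 0 0.09 0; 0 0 0.096 0",
)

```text
t: 17.4
eef_pos: [0.5956, -0.0069, 0.1335]
tool_rot: [-0.0, 0.766, 0.643, -0.0]
contact_force: [-0.1, 0.8, -2.7]
gripper_width: 0.292
grasp_force: 45.4
```

Emit:
send_rows(
  deltas="0 0 0.002 0; 0 0 0.002 0; 0 0 0.002 0",
)

```text
t: 17.7
eef_pos: [0.5965, -0.0069, 0.1333]
tool_rot: [0.001, 0.766, 0.643, 0.001]
contact_force: [-0.2, -0.0, -3.0]
gripper_width: 0.298
grasp_force: 45.3
```

Emit:
send_rows(
  deltas="0 0 0 0; 0 0 0 0; 0 0 0 0; 0 0 -0.02 0; 0 0 -0.05 0",
  claw=0.5,
)

```text
t: 18.2
eef_pos: [0.5946, -0.0072, 0.1815]
tool_rot: [-0.001, 0.766, 0.643, -0.001]
contact_force: [0.7, -0.2, -0.1]
gripper_width: 0.499
grasp_force: 0.0
```

```bash
python3 - <<'E'
from h import *
goto((.638,.1645,.23),73)
E
```

```text
now [ 0.5946 -0.0072  0.1815] yaw 80.0 -> d [ 0.1766  0.0127 -0.0486] spin 7.0 tilt 0.19 F [ 0.7 -0.2 -0.1] t 18.2 w 0.499 g 0.0
```

Emit:
send_rows(
  deltas="0 0 -0.035 0; 0.03 0.002 -0.05 0; 0.075 0.005 -0.05 0; 0.12 0.009 -0.05 0; 0.16 0.0125 -0.05 0",
)

```text
t: 18.7
eef_pos: [0.6364, 0.1506, 0.2331]
tool_rot: [0.0, 0.766, 0.643, 0.001]
contact_force: [0.7, 0.7, -0.2]
gripper_width: 0.498
grasp_force: 0.0
```

Emit:
send_rows(
  deltas="0.0165 0 0 7; 0.0165 0 0 7; 0.0165 0 0 7",
)

```text
t: 19.0
eef_pos: [0.6388, 0.164, 0.2323]
tool_rot: [0.0, 0.803, 0.596, -0.0]
contact_force: [0.4, -0.5, -0.7]
gripper_width: 0.5
grasp_force: 0.0
```

```bash
cat >> h.py <<'E'
C=np.array([.596,-.008]); 
def bubble(p,hint=None):
    """profile along the vial (metres from its middle, +=towards foot) of the image brightness"""
    A=np.array([.174,.985]) if hint is None else hint
    s=np.arange(-.045,.0451,.001); out=[]
    for k in s:
        row=[proj(p,np.array([*(C+A*k+np.array([-.985,.174])*w),.1465])) for w in(-.004,0,.004)]
        out.append(np.mean([cv2.getRectSubPix(p["img"].astype(np.float32),(1,1),tuple(map(float,r)))[0,0] for r in row],0))
    return s,np.array(out)
E
python3 - <<'E'
from h import *
goto((.638,.1645,.13),73)
b=bot.read_camera("side");a=bot.read_camera("top")
for p in(b,a):
    lm(p,["vial","level_center","bubble"])
    s,o=bubble(p); print(np.c_[s*1000,o][::4].round().astype(int).tolist())
u,v=proj(b,(*C,.147)).astype(int);i1=b["img"][v-25:v+25,u-35:u+35]
u,v=proj(a,(*C,.147)).astype(int);i2=a["img"][v-25:v+25,u-35:u+35]
im=np.vstack([cv2.resize(i,None,fx=6,fy=6,interpolation=cv2.INTER_CUBIC) for i in(i1,i2)])
cv2.imwrite("pics/i.png",im[...,::-1])
E
```

```text
now [0.6388 0.164  0.2323] yaw 73.1 -> d [ 0.0003 -0.0009  0.1023] spin 0.1 tilt 0.06 F [ 0.4 -0.5 -0.7] t 19.0 w 0.5 g 0.0
vial [([0.6005, -0.0049, 0.1457], 0.94)]
level_center [([0.5986, -0.0055, 0.1246], 0.74)]Traceback (most recent call last):
  File "<stdin>", line 5, in <module>
  File "h.py", line 5, in lm
    r=bot.landmark_of(pic,n)
ValueError: it knows: carabiner, level, level_center, lug_hole, mouthpiece, pin_collar, pin_head, shelf, shelf_top, spray, vial, wing, wrench
```

Emit:
send_rows(
  deltas="0 -0.001 0.03 0; 0 -0.001 0.06 0; 0 -0.001 0.085 0; 0 -0.001 0.1 0; 0 -0.001 0.1 0",
)

```text
t: 19.7
eef_pos: [0.6367, 0.1634, 0.1302]
tool_rot: [-0.001, 0.804, 0.595, -0.002]
contact_force: [-0.6, 0.1, 0.5]
gripper_width: 0.502
grasp_force: 0.0
```

Emit:
send_rows(
  deltas="0 0 0 0; 0 0 0 0; 0 0 0 0; 0 0 0 0",
  claw=0.03,
  force=50,
)

```text
t: 20.1
eef_pos: [0.6386, 0.1653, 0.1341]
tool_rot: [0.0, 0.804, 0.595, 0.001]
contact_force: [-1.1, -0.9, 6.2]
gripper_width: 0.128
grasp_force: 50.4
```

```bash
python3 - <<'E'
from h import *
goto((.638,.1645,.13),73);print(bot.get_obs()["torque"],bot.get_obs()["q"][6])
b=bot.read_camera("side");a=bot.read_camera("top")
ims=[]
for p in(b,a):
    lm(p,["vial","level_center"])
    s,o=bubble(p); print(np.c_[s*1000,o][::3].round().astype(int).tolist())
    u,v=proj(p,(*C,.147)).astype(int);ims.append(cv2.resize(p["img"][v-25:v+25,u-35:u+35],None,fx=6,fy=6,interpolation=cv2.INTER_CUBIC))
cv2.imwrite("pics/i.png",np.vstack(ims)[...,::-1])
E
```

```text
now [0.6386 0.1653 0.1341] yaw 73.0 -> d [-0.001  -0.0004  0.0041] spin -0.0 tilt 0.14 F [-1.1 -0.9  6.2] t 20.1 w 0.128 g 50.4
[-0.07499175  0.38160277 -0.10659203] -0.9565868469359158
vial []
level_center [([0.5996, -0.0063, 0.1241], 0.7)]
[[-45, 140, 136, 139], [-42, 140, 136, 139], [-39, 139, 136, 137], [-36, 130, 130, 125], [-33, 116, 119, 104], [-30, 92, 103, 70], [-27, 78, 94, 40], [-24, 70, 89, 20], [-21, 68, 88, 15], [-18, 69, 88, 21], [-15, 75, 90, 35], [-12, 88, 99, 56], [-9, 107, 114, 80], [-6, 122, 126, 99], [-3, 129, 132, 109], [0, 130, 133, 110], [3, 127, 131, 106], [6, 120, 125, 97], [9, 103, 113, 74], [12, 86, 99, 51], [15, 71, 87, 31], [18, 63, 79, 21], [21, 59, 74, 17], [24, 64, 81, 18], [27, 69, 87, 20], [30, 73, 92, 26], [33, 83, 98, 47], [36, 94, 105, 72], [39, 113, 117, 101], [42, 127, 127, 122], [45, 136, 134, 135]]
vial [([0.5992, -0.0009, 0.146], 0.83), ([0.326, 0.1997, -0.0019], 0.54)]
level_center [([0.5974, -0.0065, 0.1236], 0.59)]
[[-45, 102, 99, 98], [-42, 102, 99, 98], [-39, 103, 99, 98], [-36, 102, 98, 98], [-33, 87, 85, 81], [-30, 68, 75, 44], [-27, 53, 66, 15], [-24, 54, 67, 19], [-21, 54, 67, 18], [-18, 54, 66, 18], [-15, 58, 65, 32], [-12, 78, 80, 62], [-9, 91, 92, 74], [-6, 91, 91, 72], [-3, 89, 90, 70], [0, 90, 90, 71], [3, 88, 90, 70], [6, 65, 74, 33], [9, 55, 67, 18], [12, 55, 67, 18], [15, 51, 64, 16], [18, 40, 48, 16], [21, 52, 64, 17], [24, 54, 66, 17], [27, 54, 66, 18], [30, 55, 66, 21], [33, 57, 65, 31], [36, 68, 67, 58], [39, 63, 60, 55], [42, 62, 58, 54], [45, 60, 54, 51]]
```

View pics/i.png

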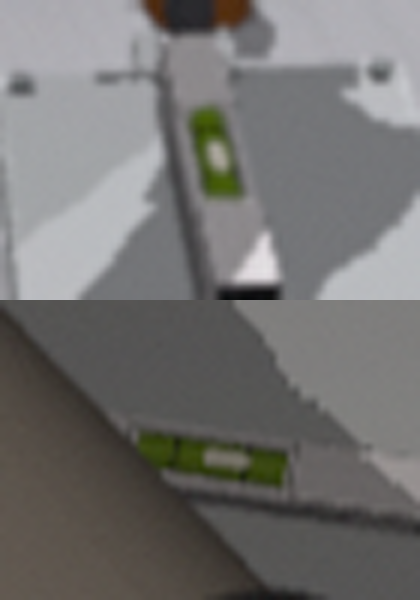

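Side view (upper half): the vial is at (215,150) in the crop, with the bubble a little to the lug side. Top view (lower half): the bubble (205–248) lies towards the lug end, with its lug end over the right line at (248). I estimate about −8 mm, so I'll turn the wing 70° and look again.

Emit:
send_rows(
  deltas="0 0 -0.004 7; 0 0 -0.004 14; 0 0 -0.004 21; 0 0 -0.004 28; 0 0 -0.004 35",
)

```text
t: 20.9
eef_pos: [0.6383, 0.1655, 0.1343]
tool_rot: [-0.0, 0.946, 0.324, 0.001]
contact_force: [8.5, 3.5, -16.8]
gripper_width: 0.123
grasp_force: 51.7
```

Emit:
send_rows(
  deltas="0 0 0 7; 0 0 0 14; 0 0 0 21; 0 0 0 28; 0 0 0 35",
)

```text
t: 21.4
eef_pos: [0.6382, 0.1657, 0.1344]
tool_rot: [-0.001, 1.0, 0.024, 0.0]
contact_force: [7.0, 3.1, -17.5]
gripper_width: 0.123
grasp_force: 51.8
```

Emit:
send_rows(
  deltas="0 0 0 0; 0 0 0 0; 0 0 0 0; 0 0 0 0; 0 0 0 0",
)

```text
t: 21.9
eef_pos: [0.6382, 0.1657, 0.1344]
tool_rot: [-0.001, 1.0, 0.027, 0.0]
contact_force: [8.7, 3.3, -17.0]
gripper_width: 0.125
grasp_force: 51.8
```

Emit:
send_rows(
  deltas="0 0 0 0; 0 0 0 0; 0 0 0 0; 0 0 0 0; 0 0 0 0",
)

```text
t: 22.4
eef_pos: [0.6382, 0.1657, 0.1344]
tool_rot: [-0.001, 1.0, 0.027, 0.0]
contact_force: [7.8, 3.1, -17.8]
gripper_width: 0.127
grasp_force: 51.8
```

Emit:
send_rows(
  deltas="0 0 0 0; 0 0 0 0; 0 0 0 0; 0 0 0 0; 0 0 0 0",
)

```text
t: 22.9
eef_pos: [0.6382, 0.1657, 0.1343]
tool_rot: [-0.001, 1.0, 0.026, 0.0]
contact_force: [6.8, 4.2, -18.2]
gripper_width: 0.124
grasp_force: 51.8
```

Emit:
send_rows(
  deltas="0 0 0 0; 0 0 0 0; 0 0 0 0; 0 0 0 0; 0 0 0 0",
)

```text
t: 23.4
eef_pos: [0.6382, 0.1657, 0.1344]
tool_rot: [-0.001, 1.0, 0.027, 0.0]
contact_force: [8.0, 4.0, -16.7]
gripper_width: 0.125
grasp_force: 51.8
```

```bash
cat >> h.py <<'E'
def prof(p):
    s,o=bubble(p); print(" ".join(f"{k*1000:.0f}:{int(c[2])}/{int(c[1])}" for k,c in list(zip(s,o))[5:86:2]))
E
python3 - <<'E'
from h import *
goto((.638,.1645,.13),3);print(bot.get_obs()["torque"],bot.get_obs()["q"][6])
b=bot.read_camera("side");a=bot.read_camera("top")
prof(b);prof(a)
E
```

```text
now [0.6382 0.1657 0.1344] yaw 3.0 -> d [-0.0003  0.0012  0.0044] spin 0.0 tilt 0.09 F [  8.    4.  -16.7] t 23.4 w 0.125 g 51.8
[ 0.66686744 -1.68065685 -0.07365218] -2.0258739421480563
-40:138/136 -38:135/135 -36:125/130 -34:115/125 -32:94/114 -30:70/103 -28:50/96 -26:30/91 -24:19/89 -22:16/89 -20:14/89 -18:14/86 -16:14/83 -14:17/79 -12:21/76 -10:33/84 -8:51/95 -6:68/106 -4:85/118 -2:98/126 0:102/128 2:104/130 4:102/129 6:100/128 8:96/126 10:92/123 12:87/119 14:73/108 16:59/97 18:47/88 20:34/80 22:26/78 24:22/81 26:18/85 28:20/88 30:23/91 32:35/94 34:51/98 36:68/102 38:87/109 40:106/116
-40:97/97 -38:97/98 -36:95/96 -34:86/88 -32:75/86 -30:40/74 -28:20/66 -26:18/66 -24:19/66 -22:20/66 -20:19/66 -18:17/65 -16:18/60 -14:16/48 -12:21/57 -10:37/72 -8:57/82 -6:72/91 -4:71/90 -2:70/89 0:71/89 2:73/91 4:73/91 6:73/91 8:73/90 10:66/87 12:39/73 14:24/66 16:19/56 18:18/46 20:17/60 22:17/65 24:18/65 26:18/65 28:18/66 30:17/66 32:22/67 34:40/72 36:72/84 38:80/82 40:86/86
```

Emit:
send_rows(
  deltas="0 0 0.004 0; 0 0 0.004 0",
)

```text
t: 23.7
eef_pos: [0.6384, 0.1657, 0.1342]
tool_rot: [-0.0, 1.0, 0.026, 0.001]
contact_force: [-2.6, -0.2, 7.5]
gripper_width: 0.123
grasp_force: 55.2
```

Emit:
send_rows(
  deltas="0 0 0 0; 0 0 0 0; 0 0 0 0; 0 0 -0.03 0; 0 0 -0.07 0",
  claw=0.4,
)

```text
t: 24.2
eef_pos: [0.6362, 0.1642, 0.2006]
tool_rot: [0.001, 1.0, 0.026, -0.003]
contact_force: [0.6, 0.1, 0.1]
gripper_width: 0.398
grasp_force: 0.0
```

Emit:
send_rows(
  deltas="0 0 -0.02 -8.5; 0 0 -0.02 -17; 0 0 -0.02 -25.5; 0 0 -0.02 -34; 0 0 -0.02 -42.5",
)

```text
t: 24.7
eef_pos: [0.6378, 0.1647, 0.2223]
tool_rot: [0.0, 0.921, 0.389, -0.0]
contact_force: [0.9, 0.2, -1.1]
gripper_width: 0.398
grasp_force: 0.0
```

Emit:
send_rows(
  deltas="0 0 0 -8.5; 0 0 0 -17; 0 0 0 -25.5; 0 0 0 -34; 0 0 0 -34",
  claw=0,
)

```text
t: 25.2
eef_pos: [0.6378, 0.1646, 0.222]
tool_rot: [-0.0, 0.769, 0.64, -0.0]
contact_force: [-1.1, 0.2, 0.7]
gripper_width: 0.002
grasp_force: 0.0
```

Emit:
send_rows(
  deltas="0 0 0 0; 0 0 0 0; 0 0 0 0; 0 0 0 0; 0 0 0 0",
)

```text
t: 25.7
eef_pos: [0.6378, 0.1651, 0.2224]
tool_rot: [0.0, 0.769, 0.639, 0.0]
contact_force: [0.6, -0.5, 0.2]
gripper_width: 0.001
grasp_force: 0.0
```

```bash
python3 - <<'E'
from h import *
goto((.596,-.008,.2),80)
b=bot.read_camera("side");a=bot.read_camera("top")
prof(b);prof(a);lm(b,["vial"]);lm(a,["vial","mouthpiece"])
i=a["img"][130:190,240:320];cv2.imwrite("pics/j.png",cv2.resize(i,None,fx=8,fy=8,interpolation=cv2.INTER_CUBIC)[...,::-1])
E
```

```text
now [0.6378 0.1651 0.2224] yaw 79.5 -> d [-0.1778 -0.0095  0.0224] spin -0.5 tilt 0.01 F [ 0.6 -0.5  0.2] t 25.7 w 0.001 g 0.0
-40:137/136 -38:135/135 -36:126/130 -34:115/125 -32:94/114 -30:71/103 -28:51/96 -26:33/93 -24:21/90 -22:18/90 -20:15/89 -18:16/86 -16:16/82 -14:18/79 -12:20/76 -10:33/83 -8:50/95 -6:67/106 -4:85/117 -2:98/126 0:102/128 2:104/130 4:102/129 6:100/128 8:96/126 10:92/123 12:87/120 14:73/109 16:60/99 18:47/89 20:34/80 22:26/78 24:22/82 26:19/86 28:21/89 30:25/91 32:37/95 34:52/98 36:68/102 38:87/109 40:106/115
-40:98/98 -38:98/99 -36:96/97 -34:87/89 -32:76/87 -30:40/75 -28:19/66 -26:18/66 -24:18/67 -22:16/66 -20:16/66 -18:16/65 -16:18/61 -14:19/50 -12:22/57 -10:36/72 -8:56/83 -6:71/90 -4:70/90 -2:69/89 0:70/90 2:74/92 4:74/92 6:73/92 8:73/91 10:65/86 12:36/73 14:20/66 16:16/56 18:18/47 20:15/61 22:16/65 24:16/66 26:18/66 28:17/66 30:18/66 32:23/67 34:40/72 36:72/85 38:80/83 40:86/87
vial [([0.5995, -0.0053, 0.1456], 0.69), ([0.6, -0.0074, 0.1258], 0.66)]
vial [([0.5997, -0.0017, 0.1445], 0.69), ([0.5973, -0.0025, 0.1015], 0.21)]
mouthpiece [([0.6387, -0.1498, 0.1006], 0.84)]
```

View pics/j.png

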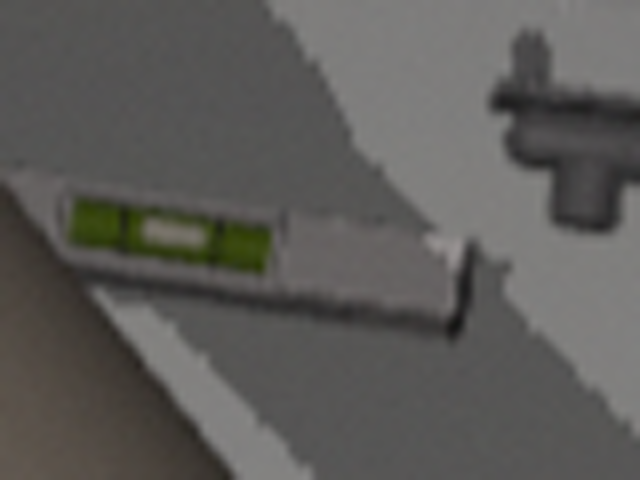

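The bubble (143–208) sits between the lines (122 and 220 in the crop), about 1 mm off the middle. I'll press on the level now with the fingers shut.

Emit:
send_rows(
  deltas="-0.04 -0.002 0 0; -0.085 -0.005 0 0; -0.13 -0.008 0 0; -0.165 -0.01 0.01 0; -0.1765 -0.0105 0.03 0",
)

```text
t: 26.45
eef_pos: [0.5956, -0.0121, 0.1933]
tool_rot: [0.002, 0.771, 0.637, 0.0]
contact_force: [1.6, 0.5, 0.2]
gripper_width: 0.001
grasp_force: 0.0
```

Emit:
send_rows(
  deltas="0 0 0.01 0; 0 0 0.02 0; 0 0 0.025 0; 0 0 0.03 0; 0 0 0.03 0",
)

```text
t: 26.95
eef_pos: [0.5953, -0.0055, 0.1619]
tool_rot: [-0.0, 0.768, 0.64, -0.0]
contact_force: [-0.3, -0.1, -0.7]
gripper_width: -0.002
grasp_force: 0.0
```

```bash
python3 - <<'E'
from h import *
goto((.597,-.007,.156),80);print(bot.tips_ahead)
E
```

```text
now [ 0.5953 -0.0055  0.1619] yaw 79.6 -> d [-0.0012  0.0019  0.0059] spin -0.4 tilt 0.04 F [-0.3 -0.1 -0.7] t 26.95 w -0.002 g 0.0
0.008
```

Emit:
send_rows(
  deltas="0 0.0015 0.002 0; 0 0.0015 0.004 0; 0 0.0015 0.006 0; 0 0.0015 0.006 0; 0 0.0015 0.006 0",
)

```text
t: 27.45
eef_pos: [0.5968, -0.007, 0.1564]
tool_rot: [0.0, 0.769, 0.639, 0.0]
contact_force: [-0.8, 0.1, 0.5]
gripper_width: 0.004
grasp_force: 0.0
```

Emit:
send_rows(
  deltas="0 0 0.0005 0; 0 0 0.001 0; 0 0 0.001 0; 0 0 0.001 0",
)

```text
t: 27.85
eef_pos: [0.5969, -0.007, 0.1561]
tool_rot: [0.0, 0.769, 0.639, 0.0]
contact_force: [-1.0, -0.2, 7.1]
gripper_width: 0.0
grasp_force: 2.9
```

Emit:
send_rows(
  deltas="0 0 0.0005 0; 0 0 0.001 0; 0 0 0.001 0; 0 0 0.001 0; 0 0 0.001 0",
)

```text
t: 28.35
eef_pos: [0.5972, -0.0071, 0.1561]
tool_rot: [0.001, 0.769, 0.639, 0.0]
contact_force: [-4.5, -0.5, 12.5]
gripper_width: 0.003
grasp_force: 6.3
```

Emit:
send_rows(
  deltas="0 0 0 0; 0 0 0 0; 0 0 0 0; 0 0 0 0; 0 0 0 0",
)

```text
t: 28.85
eef_pos: [0.5971, -0.007, 0.1561]
tool_rot: [0.001, 0.769, 0.639, 0.0]
contact_force: [-3.8, -1.7, 12.9]
gripper_width: -0.001
grasp_force: 6.3
```

Emit:
send_rows(
  deltas="0 0 0 0; 0 0 0 0; 0 0 0 0; 0 0 0 0; 0 0 0 0",
)

```text
t: 29.35
eef_pos: [0.5972, -0.007, 0.1561]
tool_rot: [0.001, 0.769, 0.639, 0.0]
contact_force: [-4.6, -1.6, 13.2]
gripper_width: 0.005
grasp_force: 6.3
```

Emit:
send_rows(
  deltas="0 0 0 0; 0 0 0 0; 0 0 0 0; 0 0 0 0; 0 0 0 0",
)

```text
t: 29.85
eef_pos: [0.5971, -0.007, 0.1561]
tool_rot: [0.001, 0.769, 0.639, 0.0]
contact_force: [-4.8, -1.1, 13.6]
gripper_width: -0.001
grasp_force: 6.3
```

Emit:
send_rows(
  deltas="0 0 0 0; 0 0 0 0; 0 0 0 0; 0 0 0 0; 0 0 0 0",
)

```text
t: 30.35
eef_pos: [0.5971, -0.007, 0.1561]
tool_rot: [0.001, 0.769, 0.639, 0.0]
contact_force: [-4.7, -1.8, 13.1]
gripper_width: 0.003
grasp_force: 6.3
```

```bash
python3 - <<'E'
from h import *
goto((.597,-.007,.156),80)
b=bot.read_camera("side");prof(b);lm(b,["level_center","shelf_top","pin_collar","lug_hole","mouthpiece","carabiner"])
E
```

```text
now [ 0.5971 -0.007   0.1561] yaw 79.5 -> d [ 0.     -0.0001  0.0001] spin -0.5 tilt 0.08 F [-4.7 -1.8 13.1] t 30.35 w 0.003 g 6.3
-40:125/124 -38:118/117 -36:105/110 -34:92/103 -32:74/95 -30:55/87 -28:39/81 -26:25/77 -24:16/74 -22:15/73 -20:14/72 -18:16/71 -16:18/70 -14:20/69 -12:22/67 -10:27/70 -8:35/73 -6:43/76 -4:52/77 -2:61/78 0:67/78 2:71/78 4:71/77 6:70/76 8:68/73 10:67/70 12:67/68 14:67/67 16:66/65 18:66/64 20:64/62 22:63/60 24:61/59 26:59/57 28:58/56 30:57/55 32:57/55 34:56/54 36:55/52 38:54/52 40:53/51
level_center [([0.5616, -0.2679, 0.0604], 0.63), ([0.5968, -0.0045, 0.1235], 0.58)]
shelf_top [([0.6039, -0.0367, 0.1016], 0.77), ([0.3279, 0.2012, -0.0019], 0.33)]
pin_collar [([0.5637, -0.2647, 0.0599], 0.71), ([0.3288, 0.2054, 0.0012], 0.49)]
lug_hole [([0.5618, -0.2699, 0.0596], 0.96)]
mouthpiece [([0.6371, -0.149, 0.1014], 0.57)]
carabiner [([0.3769, 0.0083, -0.0016], 0.58)]
```

```bash
python3 -c "
from station import bot
print(bot.hand_in())"
```

```text
the job is handed in; nothing more can be done
None
```

I handed in the job at about 30 s without a verdict back: the pin is home through both lugs, the level stands lengthwise on the shelf with the bubble about 1 mm off centre (mostly hidden by the fingers at the end), and the arm is pressing it down with about 13 N.

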